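# Snap the lid of the vial tub shut all round its rim

## Task

The clear tub of vials has been restocked and its white lid laid on, but the rim of the lid is not fastened yet: press down the four raised rim sections, one on each side, until every one has clicked shut and stays level with the lid. Do it by pressing alone: do not pick up or tip the tub or shove it across the desk, and leave the vials round it standing where they are.

Things in the scene. Friction and masses are not known exactly. Their poses are not given: they have to be found in the camera images.
- tub: Low clear plastic tub of vials, loose on the desk, 0.6 to 0.9 kg, with a plain white lid on it, 134 mm along its x, 162 mm along its y. Base 110 x 140 mm. Origin: centre of the underside, z up; yaw within 0.5 rad. The lid top is level at z = 65 mm (2 mm plateau of 56 x 84 mm in the middle). Lid corners are rigid and seated; between them the rim is four hinged sections, one a side.
- rim_near (a joint): Rim section on the tub's own -x side (the long side nearest the robot), 104 mm long, 26 mm wide, hinged along its inner edge. Angle in rad: 0 level with the lid top, positive when the outer edge is raised; unlatched it springs back to 0.4 to 0.8 (edge up to 25 mm above the lid). Pressed to level (6 to 12 N at the point below; stop at -0.04) it snaps and stays at 0 to 0.03.
- rim_near_top (a point): Point on the top face of that section, mid-length, 20 mm outward of its hinge line and 6 mm from its outer edge (a 36 mm wide thumb tab sticks out 8 mm more); moves with the section. Shut, it lies towards the tub's -x, at (-0.060, 0, 0.065) in the tub's frame.
- rim_far (a joint): Rim section on the tub's own +x side (the far long side), 104 mm long, 26 mm wide, hinged along its inner edge. Angle in rad: 0 level with the lid top, positive when the outer edge is raised; unlatched it springs back to 0.4 to 0.8 (edge up to 25 mm above the lid). Pressed to level (6 to 12 N at the point below; stop at -0.04) it snaps and stays at 0 to 0.03.
- rim_far_top (a point): Point on the top face of that section, mid-length, 20 mm outward of its hinge line and 6 mm from its outer edge (a 36 mm wide thumb tab sticks out 8 mm more); moves with the section. Shut, it lies towards the tub's +x, at (0.060, 0, 0.065) in the tub's frame.
- rim_left (a joint): Rim section on the tub's own +y side (the short side on the robot's left), 76 mm long, 26 mm wide, hinged along its inner edge. Angle in rad: 0 level with the lid top, positive when the outer edge is raised; unlatched it springs back to 0.4 to 0.8 (edge up to 25 mm above the lid). Pressed to level (6 to 12 N at the point below; stop at -0.04) it snaps and stays at 0 to 0.03.
- rim_left_top (a point): Point on the top face of that section, mid-length, 20 mm outward of its hinge line and 6 mm from its outer edge (a 36 mm wide thumb tab sticks out 8 mm more); moves with the section. Shut, it lies towards the tub's +y, at (0, 0.074, 0.065) in the tub's frame.
- rim_right (a joint): Rim section on the tub's own -y side (the short side on the robot's right), 76 mm long, 26 mm wide, hinged along its inner edge. Angle in rad: 0 level with the lid top, positive when the outer edge is raised; unlatched it springs back to 0.4 to 0.8 (edge up to 25 mm above the lid). Pressed to level (6 to 12 N at the point below; stop at -0.04) it snaps and stays at 0 to 0.03.
- rim_right_top (a point): Point on the top face of that section, mid-length, 20 mm outward of its hinge line and 6 mm from its outer edge (a 36 mm wide thumb tab sticks out 8 mm more); moves with the section. Shut, it lies towards the tub's -y, at (0, -0.074, 0.065) in the tub's frame.
- vial_a: Small white medicine vial, 22 mm across and 47 mm high, standing loose near the tub; not part of the job. Origin: centre of its underside.
- vial_b: Small white medicine vial, 22 mm across and 47 mm high, standing loose near the tub; not part of the job. Origin: centre of its underside.
- vial_c: Small white medicine vial, 22 mm across and 47 mm high, standing loose near the tub; not part of the job. Origin: centre of its underside.

How it is judged:
At the end, for the whole second after the job is handed in: All four rim sections are snapped shut (each joint under 0.06 rad) and stay so with nothing pressing on them; the tub stands still, flat on the desk (within 0.03 rad), within 60 mm of where it stood (value of joint each of rim_near, rim_far, rim_left, rim_right below 0.06 rad and linear speed of tub below 0.01 m/s and height (world z) of tub below 0.004 m and angle between tub's own z axis and vertical below 0.03 rad and distance of tub from where it was at the start of the episode below 0.06 m); the robot touches nothing.
It fails at once if the tub is lifted (over 15 mm) or tipped (over 0.2 rad) (height (world z) of tub above 0.015 m or angle between tub's own z axis and vertical above 0.2 rad).
It fails at once if the tub is shoved more than 60 mm across the desk (distance of tub from where it was at the start of the episode above 0.06 m).
It fails at once if a vial is knocked over, picked up or moved more than 30 mm (distance of any of vial_a, vial_b, vial_c from where it was at the start of the episode above 0.03 m or angle between any of vial_a, vial_b, vial_c's own z axis and vertical above 0.4 rad).
It also fails if it takes over 51 s, if anything falls off the work surface, if the arm or the gripper's body presses on something with over 40 N, if the wrist force passes 120 N, or if a joint passes its speed limit or range.

## Robot

A 7-joint arm with a two-finger parallel gripper is mounted at the origin on a cart in front of the work surface, level with it; the furniture and walls round the work are solid. World frame = base frame: x ahead of the robot, y to its left, z up, the work surface at z = 0. Lengths are in m, angles in rad, forces in N, time in s.
With the tool pointing down it reaches from about 0.4 to 0.85 m from the base axis. Payload 4.5 kg.
Tool frame: the origin (TCP) lies at the very end of the fingers, on their centre line; the grasp point (between the pads) lies 19 mm behind it (ctrl.grip_point_offset is the distance from the TCP to the grasp point, in m); z points along the fingers, y is the line along which they close (so a half turn about z gives the same grasp; the last joint's range is limited). The gripper opens to 88 mm and grips with 3 to 60 N. Pads are 18 mm wide; open, the fingers measure 123 mm over their backs; the gripper's body (75 mm by 187 mm) begins 45 mm behind the grasp point.
Start: joints at [-1.208, 0.689, -0.195, 1.565, 0.157, 0.902, -0.215], TCP at [0.202, 0.592, 0.239] pointing down, gripper open.
Joint ranges: [-3.01, 3.01], [-0.46, 2.08], [-1.47, 1.51], [0.13, 2.56], [-1, 4.14], [0.04, 2.09], [-2.66, 2.66]. Speed limits (rad/s): [2.57, 2.57, 3.14, 3.14, 3.14, 3.14, 3.14].

## Interface

Orientations are given as a unit quaternion [x, y, z, w].
In Python, from workcell import sensors, cams, workorder, ctrl gives the robot as it stands.
- The arm moves only by the tool apply_moves, never from a script. Its argument "commands" is one flat list of numbers, 7 for each row, row after row: the turn, a rotation vector about the tool's x, y, z in degrees, then the shift along the tool's x, y, z in mm, then the finger opening in mm, from 0 to 88.1. A call has 1 to 5 rows; each row shifts and turns the commanded pose from where the row before left it, along the tool's axes as they then stand; what a row does not reach is not made up. A row lasts 1/10 s, in which the tool goes at most 50 mm and 8.59 degrees, less where a joint would pass 70% of its speed; a pose out of reach is approached as far as the arm can. A call is refused whole if a number of a shift passes 50 or a number of a turn 8.59, either way. A call with a gripper value outside its range is refused whole. The fingers move at their own pace and stop on an object; the grip force is fixed at half the most. Time passes only in rows, so rows that do not move let the fingers close. It gives the time, the measured TCP pose, the force, the opening and the grip force at its end, in the units of the state.
- sensors.get_state(): the state, without advancing time (a new reading comes with each control period).
- cams.snapshot(name): name is "scene" or "top"; returns the picture (480x640x3 uint8, blue, green, red); there is no depth.
- cams.calibration(name): a dict with "vfov" (degrees; the focal length in pixels is half the picture's height over the tangent of half this angle, whatever the lens; pixels are square), "cx", "cy" (the principal point, pixels), "R" (3x3) and "t" (3): a world point X has camera coordinates R X + t. Camera axes: x right, y down, z forward; pixel columns grow to the right and rows downward; lengths in m; the calibration is good to about 2 mm. A picture is of the moment at which its call begins. calibration takes no time and is no camera call.
- workorder.hand_in(): hands the job in; it is judged then, once.
The state is a dict: "clock": time; "joints": joint angles; "joint_velocities": joint speeds; "tau": joint torques, N m; "tcp_pos": TCP position; "ee_rot": TCP orientation; "force": force on the tool from outside, world axes, zero at the start; "moment": the same for the moment, N m; "gripper_width": finger opening in m; "grip_force": force on a finger pad.
Only numpy, scipy, OpenCV 4.12 (cv2) and the standard library are available. Lean on these libraries where they do the work, as an engineer would, in place of code of your own. Each camera call takes 0.05 s, during which the arm holds its last target. There are 200 camera calls.

## Working session

There is one attempt and no reset: what is moved stays moved. The work goes in short steps, Python scripts to look and compute and a tool call to move; the robot and the scene stay as the last step left them, time stands still between calls to the robot, and variables do not carry over. Pictures are saved under pics/ and viewed, at most 10 in all, crops included, and the job is handed in when it is done.

Besides the shell and the picture viewer there is one more tool, called after "Request:" as name(argument=value, ...) on one line, values as JSON. apply_moves: Moves the arm, as the interface text tells. Its arguments: {"type":"object","properties":{"commands":{"type":"array"}},"required":["commands"]}

```bash
mkdir -p pics; python3 - <<'E'
from workcell import sensors,cams
import cv2
for n in("scene","top"):
    cv2.imwrite(f"pics/{n}0.png",cams.snapshot(n)); c=cams.calibration(n); print(n,c)
s=sensors.get_state();print(s["tcp_pos"],s["ee_rot"],s["clock"],s["gripper_width"])
E
```

```text
scene {'vfov': 45.12890885827309, 'cx': 319.7670661694877, 'cy': 242.12522507478147, 'R': array([[ 0.66247424, -0.74882348, -0.01978078],
       [-0.4191226 , -0.34864731, -0.83832052],
       [ 0.62085758,  0.56365632, -0.5448187 ]]), 't': array([-0.33659734,  0.3421016 ,  0.49584688])}
top {'vfov': 50.09908244693849, 'cx': 320.00301084213595, 'cy': 252.14319305782422, 'R': array([[-0.02334919, -0.99970307,  0.00697113],
       [-0.99668605,  0.0227341 , -0.078103  ],
       [ 0.07792133, -0.00877167, -0.99692092]]), 't': array([0.12336235, 0.60252746, 0.88334849])}
[0.20166573 0.59099406 0.23802421] [ 1.63597564e-01  9.86526847e-01 -7.81755263e-04 -7.30851298e-05] 0.1 0.08808416186477236
```

View pics/top0.png

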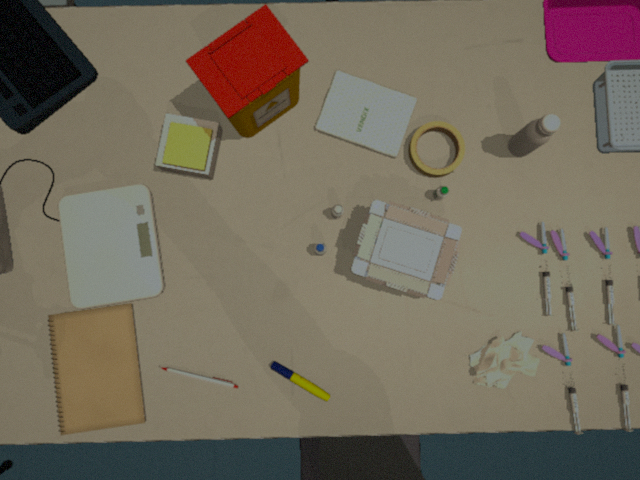

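View pics/scene0.png

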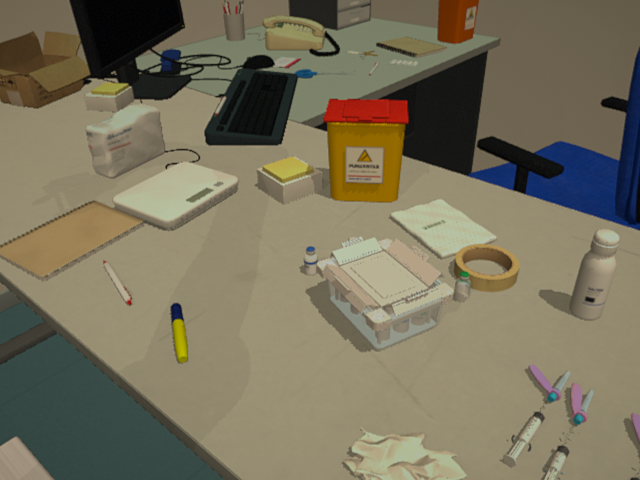

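The top view shows the tub at about (407,250), turned slightly clockwise. The vials are at (336,211), (320,249) and (442,192). I'll enlarge that area for the corners.

```bash
python3 - <<'E'
import cv2
a=cv2.imread("pics/top0.png")[170:320,300:480];cv2.imwrite("pics/c1.png",cv2.resize(a,None,fx=4,fy=4,interpolation=cv2.INTER_CUBIC))
E
```

```text
(no output)
```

View pics/c1.png

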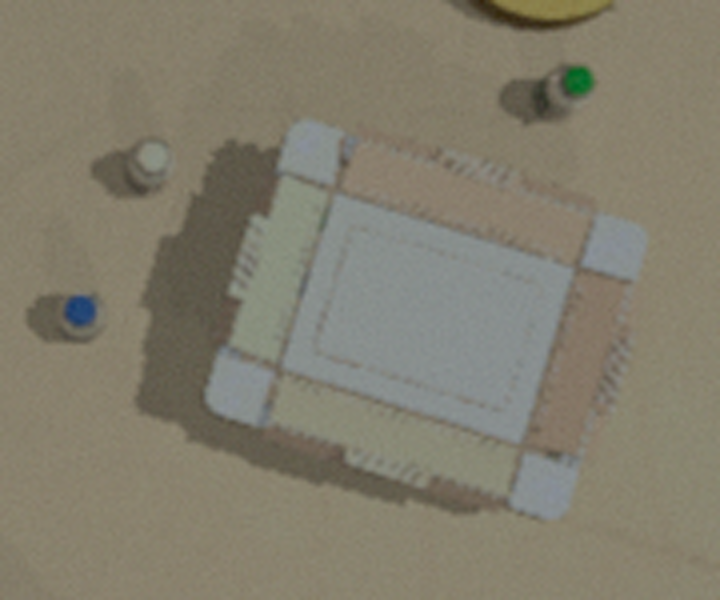

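Hinge-line corners in the crop: (335,192), (577,265), (525,442) and (283,370). Vial caps: (153,156), (80,311) and (578,80).

```bash
cat > h.py <<'E'
import numpy as np
from workcell import cams,sensors
from scipy.spatial.transform import Rotation as Ro
def ray(n,u,v,z):
    c=cams.calibration(n);f=240/np.tan(np.radians(c["vfov"]/2))
    d=c["R"].T@[(u-c["cx"])/f,(v-c["cy"])/f,1];o=-c["R"].T@c["t"]
    return o+d*(z-o[2])/d[2]
E
python3 - <<'E'
from h import *
P=np.array([ray("top",300+(u+.5)/4-.5,170+(v+.5)/4-.5,.065) for u,v in((335,192),(577,265),(525,442),(283,370))])[:,:2]
M=np.array([[.04,.054],[.04,-.054],[-.04,-.054],[-.04,.054]])
print(P,[np.linalg.norm(P[i]-P[i-1]) for i in range(4)])
c=P.mean(0);D=P-c
yaw=np.arctan2((M[:,0]*D[:,1]-M[:,1]*D[:,0]).sum(),(M*D).sum());print("tub",c,yaw,np.degrees(yaw))
R=np.array([[np.cos(yaw),-np.sin(yaw)],[np.sin(yaw),np.cos(yaw)]])
print((D@R-M)*1e3)
for n,m in dict(near=(-.06,0),far=(.06,0),left=(0,.074),right=(0,-.074)).items():print(n,c+R@m)
for u,v in((153,156),(80,311),(578,80)):
    q=ray("top",300+u/4,170+v/4,.047)[:2];print("vial",q,(q-c)@R)
s=sensors.get_state();r=Ro.from_quat(s["ee_rot"]).as_matrix();print(r,s["tcp_pos"])
# yaw of tool y axis / x axis
print(np.degrees(np.arctan2(r[1],r[0])))
E
```

```text
[[ 0.65812502  0.00110749]
 [ 0.62474439 -0.10020708]
 [ 0.55058944 -0.07519679]
 [ 0.58317275  0.0254785 ]] [np.float64(0.07881489881726757), np.float64(0.10667196714358801), np.float64(0.07825899921269212), np.float64(0.10581675368576123)]
tub [ 0.6041579  -0.03720447] -0.31712347405298663 -18.169836647762605
[[-0.6708783  -0.76959262]
 [-0.79362679  0.55851086]
 [ 0.94998365  1.19761204]
 [ 0.51452144 -0.98653029]]
near [ 0.54714972 -0.01849439]
far [ 0.66116608 -0.05591456]
left [0.62723367 0.03310562]
right [ 0.58108213 -0.10751456]
vial [0.6774932  0.07631855] [0.03427811 0.13073085]
vial [0.61092499 0.10946307] [-0.03930637  0.14146437]
vial [ 0.7067227 -0.1092242] [ 0.11990881 -0.03644529]
[[-9.46471664e-01  3.22786664e-01 -3.99987398e-04]
 [ 3.22786892e-01  9.46470452e-01 -1.51853201e-03]
 [-1.11585627e-04 -1.56635821e-03 -9.99998767e-01]] [0.20166573 0.59099406 0.23802421]
[ 161.16845157   71.16844156 -104.75674931]
```

Request:
apply_moves(commands=[0, 0, 0, -29, -19.5, 0, 0, 0, 0, 0, -29, -19.5, 0, 0, 0, 0, 0, -29, -19.5, 0, 0, 0, 0, 0, -29, -19.5, 0, 0, 0, 0, 0, -29, -19.5, 0, 0])

```text
clock: 0.6
tcp_pos: [0.3082, 0.451, 0.2384]
ee_rot: [0.164, 0.987, -0.0, -0.0]
force: [0.4, 0.2, 0.0]
gripper_width: 0.0502
grip_force: 0.0
```

Request:
apply_moves(commands=[0, 0, 0, -29, -19.5, 0, 0, 0, 0, 0, -29, -19.5, 0, 0, 0, 0, 0, -29, -19.5, 0, 0, 0, 0, 0, -29, -19.5, 0, 0, 0, 0, 0, -29, -19.5, 0, 0])

```text
clock: 1.1
tcp_pos: [0.4139, 0.312, 0.2385]
ee_rot: [0.164, 0.987, -0.0, -0.0]
force: [0.4, -0.3, 0.6]
gripper_width: 0.01
grip_force: 0.0
```

Request:
apply_moves(commands=[0, 0, 0, -29, -19.5, 0, 0, 0, 0, 0, -29, -19.5, 0, 0, 0, 0, 0, -29, -19.5, 0, 0, 0, 0, 0, -29, -19.5, 0, 0, 0, 0, 0, -29, -19.5, 0, 0])

```text
clock: 1.6
tcp_pos: [0.5195, 0.1729, 0.2384]
ee_rot: [0.164, 0.987, -0.0, -0.0]
force: [0.1, -0.0, -0.5]
gripper_width: 0.0005
grip_force: 0.0
```

Request:
apply_moves(commands=[0, 0, 0, -29, -19.5, 0, 0, 0, 0, 0, -29, -19.5, 0, 0, 0, 0, 0, -29, -19.5, 0, 0, 0, 0, 0, -29, -19.5, 0, 0, 0, 0, 0, 0, 0, 0, 0])

```text
clock: 2.1
tcp_pos: [0.6061, 0.0563, 0.2379]
ee_rot: [0.168, 0.986, -0.002, 0.001]
force: [-0.9, -0.9, -0.3]
gripper_width: 0.0005
grip_force: 0.0
```

Request:
apply_moves(commands=[0, 0, 0, -27, -13, 0, 0, 0, 0, 0, 0, 0, 40, 0, 0, 0, 0, 0, 0, 40, 0, 0, 0, 0, 0, 0, 40, 0, 0, 0, 0, 0, 0, 12, 0])

```text
clock: 2.6
tcp_pos: [0.6214, 0.0423, 0.1026]
ee_rot: [0.163, 0.987, -0.001, -0.004]
force: [-1.4, 0.3, 0.4]
gripper_width: 0.0006
grip_force: 0.0
```

```bash
cat >> h.py <<'E'
C=np.array([0.60416,-0.0372]);YAW=-0.3171
T=dict(near=(-.06,0),far=(.06,0),left=(0,.075),right=(0,-.075))
def go(name,z):
    s=sensors.get_state();R=Ro.from_quat(s["ee_rot"]).as_matrix()
    t=np.r_[C+Ro.from_euler('z',YAW).as_matrix()[:2,:2]@T[name],z]
    print(name,"tool mm",np.round(R.T@(t-s["tcp_pos"])*1e3,1),"rot deg",np.round(np.degrees(Ro.from_matrix(R.T@Ro.from_euler('z',YAW).as_matrix()@np.diag([-1,1,-1])).as_rotvec()),2),"F",s["force"],s["tcp_pos"])
E
python3 -c "
from h import *
import cv2
go('left',.064)
cv2.imwrite('pics/s1.png',cv2.resize(cams.snapshot('scene')[170:370,240:520],None,fx=2.8,fy=2.8))"
```

```text
left tool mm [-8.7 -5.7 38.5] rot deg [-0.19 -0.44 -0.61] F [-1.43723514  0.2540403   0.36636197] [0.62144703 0.0422721  0.10257395]
```

View pics/s1.png

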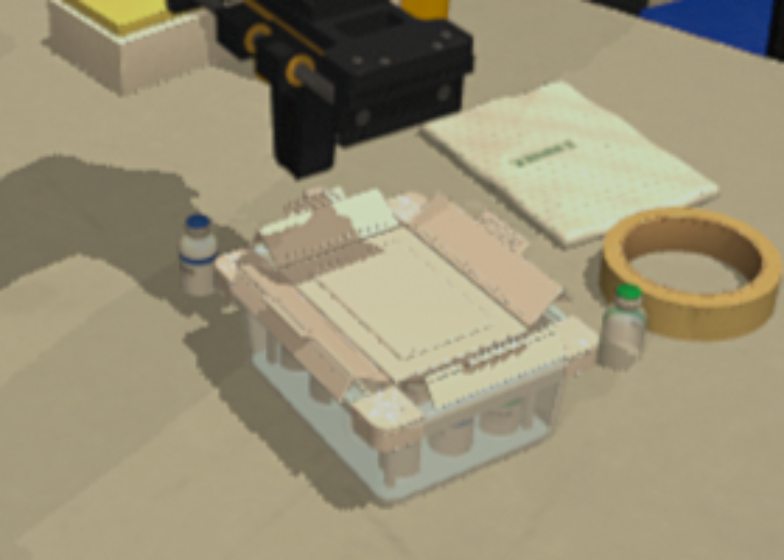

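The closed fingertips, at about (305,175), are over the raised left tab at (320,200). I'll correct sideways and then press slowly.

Request:
apply_moves(commands=[0, 0, -0.6, -8.5, -5.5, 0, 0, 0, 0, 0, 0, 0, 8, 0, 0, 0, 0, 0, 0, 8, 0, 0, 0, 0, 0, 0, 6, 0, 0, 0, 0, 0, 0, 6, 0])

```text
clock: 3.15
tcp_pos: [0.6316, 0.0344, 0.0788]
ee_rot: [0.158, 0.987, 0.0, 0.0]
force: [0.2, 0.4, 1.2]
gripper_width: 0.0006
grip_force: 0.6
```

Request:
apply_moves(commands=[0, 0, 0, 0, 0, 4, 0, 0, 0, 0, 0, 0, 4, 0, 0, 0, 0, 0, 0, 2, 0, 0, 0, 0, 0, 0, 0, 0])

```text
clock: 3.55
tcp_pos: [0.6318, 0.0351, 0.069]
ee_rot: [0.158, 0.987, 0.001, 0.001]
force: [1.5, 1.8, 2.6]
gripper_width: 0.0004
grip_force: 1.1
```

```bash
python3 -c "
from h import *
go('left',.064)"
```

```text
left tool mm [ 3.8 -2.3  4.9] rot deg [ 0.09  0.05 -0.02] F [1.53991059 1.8097931  2.6283371 ] [0.63184491 0.03510153 0.068954  ]
```

Request:
apply_moves(commands=[0, 0, 0, 0, 0, 2, 0, 0, 0, 0, 0, 0, 2, 0, 0, 0, 0, 0, 0, 0, 0])

```text
clock: 3.85
tcp_pos: [0.6319, 0.0348, 0.0651]
ee_rot: [0.158, 0.987, 0.001, 0.001]
force: [0.9, 3.4, 5.0]
gripper_width: 0.0005
grip_force: 2.2
```

Request:
apply_moves(commands=[0, 0, 0, 0, 0, 1.5, 0, 0, 0, 0, 0, 0, 0, 0, 0, 0, 0, 0, 0, 0, 0])

```text
clock: 4.15
tcp_pos: [0.632, 0.0348, 0.0649]
ee_rot: [0.158, 0.987, 0.001, 0.001]
force: [-1.8, 3.2, 14.4]
gripper_width: 0.0001
grip_force: 6.9
```

Request:
apply_moves(commands=[0, 0, 0, 0, 0, 1.5, 0, 0, 0, 0, 0, 0, 0, 0, 0, 0, 0, 0, 0, -15, 0, 0, 0, 0, 0, 0, -20, 0, 0, 0, 0, 0, 0, 0, 0])

```text
clock: 4.65
tcp_pos: [0.6324, 0.0329, 0.0985]
ee_rot: [0.159, 0.987, -0.0, 0.002]
force: [0.4, -0.0, -0.7]
gripper_width: 0.0003
grip_force: 0.0
```

```bash
python3 -c "
from h import *
import cv2
go('far',.1);go('near',.1);go('right',.1)
cv2.imwrite('pics/s2.png',cv2.resize(cams.snapshot('scene')[170:370,240:520],None,fx=2.8,fy=2.8))"
```

```text
far tool mm [-55.2 -75.3  -1.3] rot deg [-0.    0.18 -0.13] F [ 0.40683448 -0.01372024 -0.7195708 ] [0.63238132 0.03288904 0.09853931]
near tool mm [ 64.8 -75.5  -1.7] rot deg [-0.    0.18 -0.13] F [ 0.40683448 -0.01372024 -0.7195708 ] [0.63238132 0.03288904 0.09853931]
right tool mm [   4.6 -150.4   -1.5] rot deg [-0.    0.18 -0.13] F [ 0.40683448 -0.01372024 -0.7195708 ] [0.63238132 0.03288904 0.09853931]
```

View pics/s2.png

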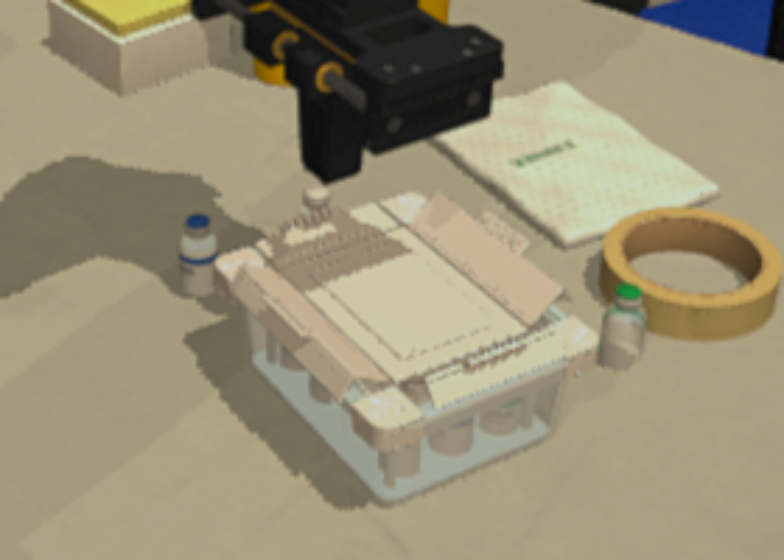

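The left section now lies flat in this picture, and the tub and vials haven't moved. The far section is next.

Request:
apply_moves(commands=[0, 0, 0, 0, 0, -15, 0, 0, 0, 0, -27.5, -37.5, 0, 0, 0, 0, 0, -27.5, -37.5, 0, 0, 0, 0, 0, 0, 0, 0, 0, 0, 0, 0, 0, 0, 8, 0])

```text
clock: 5.2
tcp_pos: [0.6605, -0.0568, 0.1039]
ee_rot: [0.16, 0.987, -0.0, 0.001]
force: [0.2, 1.6, 0.5]
gripper_width: 0.0006
grip_force: 0.0
```

```bash
python3 -c "
from h import *
go('far',.065)"
```

```text
far tool mm [-0.3  1.1 38.9] rot deg [-0.03  0.08 -0.29] F [0.186073   1.57215353 0.48652125] [ 0.66048097 -0.05683244  0.1039431 ]
```

Request:
apply_moves(commands=[0, 0, 0, -2, 1, 8, 0, 0, 0, 0, 0, 0, 8, 0, 0, 0, 0, 0, 0, 7, 0, 0, 0, 0, 0, 0, 5, 0, 0, 0, 0, 0, 0, 4, 0])

```text
clock: 5.7
tcp_pos: [0.6632, -0.0533, 0.0719]
ee_rot: [0.158, 0.987, 0.0, 0.001]
force: [0.8, 0.6, 1.5]
gripper_width: 0.0002
grip_force: 0.5
```

Request:
apply_moves(commands=[0, 0, 0, 0, 0, 3, 0, 0, 0, 0, 0, 0, 2, 0, 0, 0, 0, 0, 0, 1, 0, 0, 0, 0, 0, 0, 0, 0])

```text
clock: 6.1
tcp_pos: [0.6623, -0.054, 0.0657]
ee_rot: [0.158, 0.987, 0.0, 0.0]
force: [2.3, 0.5, 2.7]
gripper_width: 0.0003
grip_force: 1.4
```

Request:
apply_moves(commands=[0, 0, 0, 0, 0, 1.5, 0, 0, 0, 0, 0, 0, 1, 0, 0, 0, 0, 0, 0, 0, 0])

```text
clock: 6.4
tcp_pos: [0.6624, -0.054, 0.0649]
ee_rot: [0.159, 0.987, -0.0, 0.0]
force: [-2.5, 0.5, 13.7]
gripper_width: 0.0002
grip_force: 6.8
```

Request:
apply_moves(commands=[0, 0, 0, 0, 0, 1.5, 0, 0, 0, 0, 0, 0, 0, 0])

```text
clock: 6.6
tcp_pos: [0.6625, -0.0541, 0.0647]
ee_rot: [0.159, 0.987, -0.0, 0.0]
force: [-3.5, 0.4, 21.8]
gripper_width: 0.0004
grip_force: 10.9
```

Request:
apply_moves(commands=[0, 0, 0, 0, 0, -25, 0, 0, 0, 0, 0, 0, -25, 0, 0, 0, 0, 30, -37.5, 0, 0, 0, 0, 0, 30, -37.5, 0, 0, 0, 0, 0, 0, 0, 0, 0])

```text
clock: 7.1
tcp_pos: [0.5715, -0.1132, 0.1101]
ee_rot: [0.162, 0.987, -0.004, -0.007]
force: [-0.4, -0.3, -0.2]
gripper_width: 0.0004
grip_force: 0.0
```

```bash
python3 -c "
from h import *
go('right',.065)"
```

```text
right tool mm [-7.9  7.9 45. ] rot deg [-0.57 -0.75 -0.45] F [-0.42725903 -0.33668822 -0.19652946] [ 0.57146746 -0.11316338  0.11013344]
```

Request:
apply_moves(commands=[0, 0, 0, 0, 0, 0, 0, 0, 0, 0, 0, 0, 0, 0])

```text
clock: 7.3
tcp_pos: [0.582, -0.1059, 0.1114]
ee_rot: [0.158, 0.987, 0.0, -0.0]
force: [0.2, 1.1, -0.3]
gripper_width: 0.0002
grip_force: 0.0
```

```bash
python3 -c "
from h import *
go('right',.065)"
```

```text
right tool mm [ 0.4 -2.9 46.4] rot deg [ 0.03 -0.03 -0.04] F [ 0.21218927  1.06137323 -0.28860703] [ 0.58203939 -0.10589885  0.11142574]
```

Request:
apply_moves(commands=[0, 0, 0, 0, -4, 12, 0, 0, 0, 0, 0, 0, 10, 0, 0, 0, 0, 0, 0, 7, 0, 0, 0, 0, 0, 0, 6, 0, 0, 0, 0, 0, 0, 5, 0])

```text
clock: 7.8
tcp_pos: [0.5803, -0.1111, 0.0713]
ee_rot: [0.159, 0.987, -0.001, -0.0]
force: [0.3, -0.9, 0.8]
gripper_width: 0.0004
grip_force: 0.0
```

Request:
apply_moves(commands=[0, 0, 0, 0, 0, 3, 0, 0, 0, 0, 0, 0, 2, 0, 0, 0, 0, 0, 0, 1.5, 0, 0, 0, 0, 0, 0, 1, 0, 0, 0, 0, 0, 0, 0, 0])

```text
clock: 8.3
tcp_pos: [0.5806, -0.1108, 0.0649]
ee_rot: [0.159, 0.987, -0.0, 0.0]
force: [-1.9, -3.1, 7.8]
gripper_width: 0.0008
grip_force: 3.9
```

Request:
apply_moves(commands=[0, 0, 0, 0, 0, 1.5, 0, 0, 0, 0, 0, 0, 1.5, 0, 0, 0, 0, 0, 0, 0, 0])

```text
clock: 8.6
tcp_pos: [0.5807, -0.1108, 0.0644]
ee_rot: [0.159, 0.987, -0.001, 0.001]
force: [-7.9, -2.7, 28.5]
gripper_width: 0.0007
grip_force: 14.2
```

Request:
apply_moves(commands=[0, 0, 0, 0, 0, -25, 0, 0, 0, 0, 0, 0, -25, 0, 0, 0, 0, 30, 38.5, 0, 0, 0, 0, 0, 30, 38.5, 0, 0, 0, 0, 0, 0, 0, 0, 0])

```text
clock: 9.1
tcp_pos: [0.5458, -0.008, 0.1115]
ee_rot: [0.152, 0.988, 0.004, -0.001]
force: [0.1, -0.0, 0.4]
gripper_width: 0.0001
grip_force: 0.0
```

Request:
apply_moves(commands=[0, 0, 0, 0, 0, 0, 0, 0, 0, 0, 0, 0, 0, 0])

```text
clock: 9.3
tcp_pos: [0.5481, -0.0193, 0.111]
ee_rot: [0.159, 0.987, -0.0, 0.0]
force: [0.1, -0.6, 0.5]
gripper_width: 0.0004
grip_force: 0.0
```

```bash
python3 -c "
from h import *
go('near',.065)"
```

```text
near tool mm [ 1.1  0.5 46. ] rot deg [-0.01  0.03 -0.12] F [ 0.11153355 -0.60108382  0.50223838] [ 0.54807231 -0.01925893  0.11101758]
```

Request:
apply_moves(commands=[0, 0, 0, 3, 0, 12, 0, 0, 0, 0, 0, 0, 10, 0, 0, 0, 0, 0, 0, 7, 0, 0, 0, 0, 0, 0, 6, 0, 0, 0, 0, 0, 0, 5, 0])

```text
clock: 9.8
tcp_pos: [0.5443, -0.0179, 0.0707]
ee_rot: [0.159, 0.987, -0.0, -0.001]
force: [-2.3, 0.6, 3.8]
gripper_width: 0.0005
grip_force: 1.9
```

Request:
apply_moves(commands=[0, 0, 0, 0, 0, 3, 0, 0, 0, 0, 0, 0, 2, 0, 0, 0, 0, 0, 0, 1.5, 0, 0, 0, 0, 0, 0, 1, 0, 0, 0, 0, 0, 0, 0, 0])

```text
clock: 10.3
tcp_pos: [0.5444, -0.0176, 0.0649]
ee_rot: [0.158, 0.987, -0.0, -0.0]
force: [-4.7, -0.7, 14.0]
gripper_width: 0.0005
grip_force: 6.7
```

Request:
apply_moves(commands=[0, 0, 0, 0, 0, 1.5, 0, 0, 0, 0, 0, 0, 0, 0])

```text
clock: 10.5
tcp_pos: [0.5444, -0.0176, 0.0646]
ee_rot: [0.158, 0.987, -0.0, 0.0]
force: [-7.0, -0.0, 24.5]
gripper_width: 0.0006
grip_force: 12.7
```

Now lift clear and back off towards the robot so I can look.

Request:
apply_moves(commands=[0, 0, 0, 0, 0, -30, 0, 0, 0, 0, 0, 0, -40, 0, 0, 0, 0, 0, 0, -40, 0, 0, 0, 0, 30, 0, -30, 0, 0, 0, 0, 30, 0, 0, 0])

```text
clock: 11.0
tcp_pos: [0.4913, 0.0019, 0.2059]
ee_rot: [0.159, 0.987, 0.002, 0.005]
force: [0.6, 0.3, -0.5]
gripper_width: 0.0004
grip_force: 0.0
```

Request:
apply_moves(commands=[0, 0, 0, 30, 0, 0, 0, 0, 0, 0, 20, 0, 0, 0, 0, 0, 0, 0, 0, 0, 0, 0, 0, 0, 0, 0, 0, 0])

```text
clock: 11.4
tcp_pos: [0.4419, 0.0171, 0.2025]
ee_rot: [0.158, 0.987, 0.0, 0.001]
force: [1.0, 1.3, -0.1]
gripper_width: 0.0004
grip_force: 0.0
```

```bash
python3 -c "
from h import *
import cv2
a=cv2.resize(cams.snapshot('scene')[190:360,280:480],(640,544))
b=cv2.resize(cams.snapshot('top')[170:320,300:480],(640,533))
cv2.imwrite('pics/s3.png',a);cv2.imwrite('pics/t3.png',b)"
```

```text
(no output)
```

View pics/s3.png

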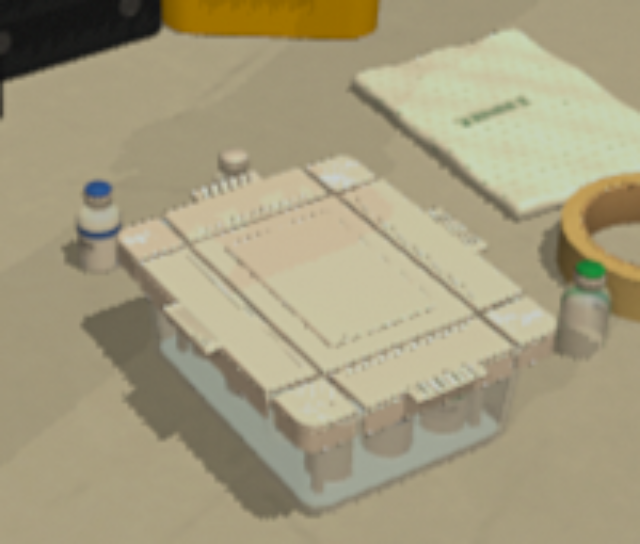

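View pics/t3.png

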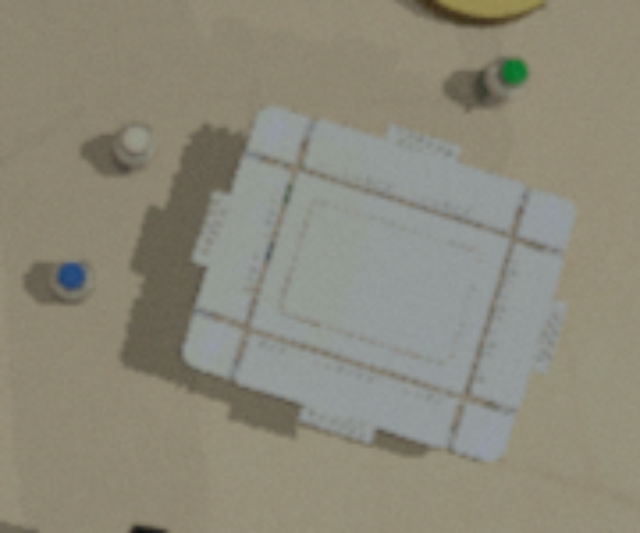

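All four sections are level and evenly shaded in both views. The tub and the three vials are where they started.

```bash
python3 -c "
from workcell import workorder
print(workorder.hand_in())"
```

```text
the job is handed in; nothing more can be done
None
```

All four rim sections are pressed shut and sat level in the last pictures, with the tub and vials where they started; I handed the job in at about 11.5 s, but the hand-in call returned no verdict.

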